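# Meter two tubes out of the slide-gate feed box

### The job

Three sample tubes lie in the lanes of the feed box, one tube to a lane, with the fourth lane blanked off. Take the grip of its bottom slide gate and pull it partway open so that exactly two tubes drop into the catch tray and the third stays up in its lane, then push the stiff gate fully home until you feel its stop and let go. Leave the things standing round the box where they are.

Things in the scene. Friction and masses are not known exactly. Their poses are not given: they have to be found in the camera images.
- hopper: grey sheet-metal feed box fixed to the worktop, 166 deep, 133 wide, walls 160 high, open on top. Origin: centre of its underside; x points to its back, away from the grip (the gate pulls out along -x), z up. Four lanes one behind the other, centres at x = 55.5, 18.5, -18.5, -55.5, each 33 wide with 4 walls between; tubes lie in them along y. The gate is the lanes' common floor
- lane_rear (a point): centre of the rearmost lane (number 0; the others follow every 37 towards the grip), at the height of the gate's top, 100 above the worktop
- tray (a point): centre of the catch tray's floor under the lanes, 6 above the worktop; tray 158 by 121 inside, front rim 24 high, with 8 high cross ribs that keep fallen tubes from rolling
- apron_lip (a point): middle of the rolled front lip (10 thick, 133 wide) of the flared filling apron. The apron rises from the box's front wall (x = -76, z = 158 in the box frame) out over the gate's grip to this lip (x = -117, z = 240): a gripper pointing straight down has no room at the shut gate; one leaned back 25 to 45 degrees, fingers pointing down and in under the apron, has
- gate (a joint): slide gate, m: 0 = shut against its stop, grows as it is pulled out along the box's -x, limit 0.150; starts up to 8 mm ajar. Runs stiffly (about 7 N to keep it sliding) and stays where it is left; against the stop the force rises well above that. The rearmost lane opens first: lane i (0 rearmost, to 3) is fully clear at a travel of 35 + 37 i mm. Its tube falls in the last 7 mm before that or a little later; a tube starts to sink at 18 + 37 i mm
- gate_grip (a point): grip of the gate, a ribbed black upright tab 24 wide (along the box's y), 14 deep, top 142 above the worktop, on a bar as wide as a finger (22 wide, 94 to 100 above the worktop) that joins it to the gate. This point is on the tab's axis, 124 above the worktop, 36 in front of the box's front wall when shut (box frame x = -112 - travel). Pinch it across its width; nothing stands within 36 of its sides
- tube_0_mid (a point): clear empty open sample tube, 115 long, 29 diameter, about 40 g; this point is at its centre (half-way along its axis). It starts lying across its lane on the gate, its centre 115 above the worktop; fallen into the catch tray it lies about 20 above the worktop
- tube_1_mid (a point): clear empty open sample tube, 115 long, 29 diameter, about 40 g; this point is at its centre (half-way along its axis). It starts lying across its lane on the gate, its centre 115 above the worktop; fallen into the catch tray it lies about 20 above the worktop
- tube_2_mid (a point): clear empty open sample tube, 115 long, 29 diameter, about 40 g; this point is at its centre (half-way along its axis). It starts lying across its lane on the gate, its centre 115 above the worktop; fallen into the catch tray it lies about 20 above the worktop
- blank_mid (a point): grey blanking piece fixed in the lane that holds no tube, 29 x 116 with a flat cover 39 wide that bridges the lane walls; this point is over the lane's centre line, 115 above the worktop. It never falls
- bottle_small: bystander: pale screw-cap bottle, 48 diameter, 76 high, standing in front of the box to the right of the grip; origin centre of its foot
- dish: bystander: shallow round dish, 58 diameter, 14 high, in front of the box to the left of the grip; origin centre of its underside
- tape: bystander: roll of tape lying flat, 73 diameter, 19 high; origin centre of its underside
- pen: bystander: marker pen lying on the worktop, 128 long, 14 wide, 16 high; origin centre of its underside

How it is judged:
On the way:
1. the gate is partway open, exactly two tubes lie in the catch tray, the third is still in its lane ((((z of tube_0_mid in the frame of hopper between 0.105 and 0.125 m and x of tube_0_mid in the frame of hopper between -0.075 and 0.075 m) and (z of tube_1_mid in the frame of hopper between 0 and 0.04 m and x of tube_1_mid in the frame of hopper between -0.085 and 0.085 m and y of tube_1_mid in the frame of hopper between -0.062 and 0.062 m) and (z of tube_2_mid in the frame of hopper between 0 and 0.04 m and x of tube_2_mid in the frame of hopper between -0.085 and 0.085 m and y of tube_2_mid in the frame of hopper between -0.062 and 0.062 m)) or ((z of tube_1_mid in the frame of hopper between 0.105 and 0.125 m and x of tube_1_mid in the frame of hopper between -0.075 and 0.075 m) and (z of tube_0_mid in the frame of hopper between 0 and 0.04 m and x of tube_0_mid in the frame of hopper between -0.085 and 0.085 m and y of tube_0_mid in the frame of hopper between -0.062 and 0.062 m) and (z of tube_2_mid in the frame of hopper between 0 and 0.04 m and x of tube_2_mid in the frame of hopper between -0.085 and 0.085 m and y of tube_2_mid in the frame of hopper between -0.062 and 0.062 m)) or ((z of tube_2_mid in the frame of hopper between 0.105 and 0.125 m and x of tube_2_mid in the frame of hopper between -0.075 and 0.075 m) and (z of tube_0_mid in the frame of hopper between 0 and 0.04 m and x of tube_0_mid in the frame of hopper between -0.085 and 0.085 m and y of tube_0_mid in the frame of hopper between -0.062 and 0.062 m) and (z of tube_1_mid in the frame of hopper between 0 and 0.04 m and x of tube_1_mid in the frame of hopper between -0.085 and 0.085 m and y of tube_1_mid in the frame of hopper between -0.062 and 0.062 m))) and value of joint gate above 0.05 m), for 0.2 s.
At the end, for the whole second after the job is handed in: The gate is shut to within 3 mm of its stop; exactly two tubes lie in the catch tray and the third lies in its lane on the shut gate ((((z of tube_0_mid in the frame of hopper between 0.105 and 0.125 m and x of tube_0_mid in the frame of hopper between -0.075 and 0.075 m) and (z of tube_1_mid in the frame of hopper between 0 and 0.04 m and x of tube_1_mid in the frame of hopper between -0.085 and 0.085 m and y of tube_1_mid in the frame of hopper between -0.062 and 0.062 m) and (z of tube_2_mid in the frame of hopper between 0 and 0.04 m and x of tube_2_mid in the frame of hopper between -0.085 and 0.085 m and y of tube_2_mid in the frame of hopper between -0.062 and 0.062 m)) or ((z of tube_1_mid in the frame of hopper between 0.105 and 0.125 m and x of tube_1_mid in the frame of hopper between -0.075 and 0.075 m) and (z of tube_0_mid in the frame of hopper between 0 and 0.04 m and x of tube_0_mid in the frame of hopper between -0.085 and 0.085 m and y of tube_0_mid in the frame of hopper between -0.062 and 0.062 m) and (z of tube_2_mid in the frame of hopper between 0 and 0.04 m and x of tube_2_mid in the frame of hopper between -0.085 and 0.085 m and y of tube_2_mid in the frame of hopper between -0.062 and 0.062 m)) or ((z of tube_2_mid in the frame of hopper between 0.105 and 0.125 m and x of tube_2_mid in the frame of hopper between -0.075 and 0.075 m) and (z of tube_0_mid in the frame of hopper between 0 and 0.04 m and x of tube_0_mid in the frame of hopper between -0.085 and 0.085 m and y of tube_0_mid in the frame of hopper between -0.062 and 0.062 m) and (z of tube_1_mid in the frame of hopper between 0 and 0.04 m and x of tube_1_mid in the frame of hopper between -0.085 and 0.085 m and y of tube_1_mid in the frame of hopper between -0.062 and 0.062 m))) and value of joint gate below 0.003 m); the robot touches nothing.
It fails at once if a bystander (bottle, dish, tape, pen) is moved by more than 30 mm or the bottle is tipped over (distance of any of bottle_small, tape, dish, pen from where it was at the start of the episode above 0.03 m or angle between bottle_small's own z axis and vertical above 0.5 rad).
It fails at once if the third tube drops from its lane as well (z of each of tube_0_mid, tube_1_mid, tube_2_mid in the frame of hopper below 0.085 m).
It also fails if it takes over 45 s, if anything falls off the work surface, if the arm or the gripper's body presses on something with over 40 N, if the wrist force passes 120 N, or if a joint passes its speed limit or range.

### The arm

A 7-joint arm with a two-finger parallel gripper is mounted at the origin on a cart in front of the work surface, level with it; the furniture and walls round the work are solid. World frame = base frame: x ahead of the robot, y to its left, z up, the work surface at z = 0. Lengths are in m, angles in rad, forces in N, time in s.
With the tool pointing down it reaches from about 0.425 to 0.95 m from the base axis. Payload 4.7 kg.
Tool frame: the origin (TCP) lies midway between the tips of the shut fingers; the grasp point (between the pads) lies 19 mm behind it; z points along the fingers, y is the direction in which the jaws open and shut (so a half turn about z gives the same grasp; the last joint's range is limited). The gripper opens to 87 mm and grips with 3 to 60 N. Pads are 19 mm wide; open, the fingers measure 117 mm over their backs; the gripper's body (75 mm by 190 mm) begins 51 mm behind the grasp point.
Start: joints at [1.284, 0.469, -0.049, 1.532, 0.024, 1.141, -0.082], TCP at [0.172, -0.653, 0.223] pointing down, gripper open.
Joint ranges: [-2.59, 2.59], [-0.33, 1.99], [-1.39, 1.29], [0.1, 2.45], [-1.04, 4.18], [0.21, 1.99], [-2.66, 2.66]. Speed limits (rad/s): [2.57, 2.57, 3.14, 3.14, 3.14, 3.14, 3.14].

### API

Orientations are given as a rotation vector (axis times angle).
In Python, from rig import robot gives the robot as it stands. The module is installed in compiled form; this text tells all that it offers.
- The arm moves only by the shell command python3 -m jog 'ROWS' [FORCE]. ROWS is JSON, a list of rows, each a list of 3 entries, a list of its own where there are three numbers: the finger opening in m, from 0 to 0.087, then the shift along the tool's x, y, z in m, then the turn, a rotation vector about the tool's x, y, z in degrees. In form: [[hand, [x, y, z], [wx, wy, wz]], ...]. A call has 1 to 10 rows; each row is the pose to reach, as a shift and turn from the pose commanded when the call began, along the tool's axes at that moment; what a row does not reach only later rows make up. A row lasts 1/8 s, in which the tool goes at most 62.5 mm and 10.7 degrees, less where a joint would pass 70% of its speed; a pose out of reach is approached as far as the arm can. A call with a gripper value outside its range is refused whole. The fingers move at their own pace and stop on an object; FORCE is the grip in N (left out, the last holds). Time passes only in rows, so rows that repeat a pose let the fingers close. It gives the time, the measured TCP pose, the force and the opening at its end, in the units of the state.
- robot.read_state(): the state, without advancing time (a new reading comes with each control period).
- robot.read_camera(name): name is "scene" or "top" or "wrist"; returns a dict with "pixels" (384x512x3 uint8, blue, green, red), "K" (3x3 intrinsics, pixels), "rvec" (rotation vector, rad) and "tvec" (3), from world to camera coordinates, as OpenCV has them; the wrist camera has in their place "mount" (4x4, takes a point from camera to tool coordinates, whose origin is the TCP and whose axes are the flange's). Camera axes: x right, y down, z forward; pixel columns grow to the right and rows downward; lengths in m; the calibration is good to about 2 mm. A picture is of the moment at which its call begins: read the wrist's pose just before it. There is no depth.
- robot.finish_job(): hands the job in, once; it reports no verdict.
The state is a dict: "time_s": time; "joint_pos": joint angles; "joint_vel": joint speeds; "joint_efforts": joint torques, N m; "ee_pos": TCP position; "orientation": TCP orientation; "ft_force": force on the tool from outside, world axes, zero at the start; "torque": the same for the moment, N m; "opening": opening from 0.0 (shut) to 1.0 (fully open).
Only numpy, scipy, OpenCV 4.12 (cv2) and the standard library are available. Lean on these libraries where they do the work, as an engineer would, in place of code of your own. Each camera call takes 0.05 s, during which the arm holds its last target. There are 200 camera calls.

## Working session

There is one attempt and no reset: what is moved stays moved. The work goes in short steps, Python scripts to look and compute and a shell command to move; the robot and the scene stay as the last step left them, time stands still between calls to the robot, and variables do not carry over. Pictures are saved under pics/ and viewed, about 8 in all and at most 12, crops included, and the job is handed in when it is done.

```bash
mkdir -p pics; cat > h.py <<'E'
import numpy as np, cv2
from rig import robot
def snap(n,f):
    c=robot.read_camera(n); cv2.imwrite('pics/'+f+'.png',c['pixels']); np.savez(f,**{k:np.array(v) for k,v in c.items()}); return c
def ray(c,u,v):
    R=cv2.Rodrigues(np.array(c['rvec'],float))[0]; t=np.array(c['tvec'],float).ravel()
    d=R.T@np.linalg.inv(c['K'])@np.array([u,v,1.]); return -R.T@t,d
def at(c,u,v,z):
    o,d=ray(c,u,v); return o+d*(z-o[2])/d[2]
def proj(c,P):
    return cv2.projectPoints(np.array(P,float).reshape(-1,1,3),np.array(c['rvec'],float),np.array(c['tvec'],float),np.array(c['K'],float),None)[0].reshape(-1,2)
E
python3 - <<'E'
from h import *
a=snap('scene','s0')['pixels'];b=snap('top','t0')['pixels']
s=robot.read_state();print(s)
cv2.imwrite('pics/t0x.png',cv2.resize(b,(800,600),interpolation=2))
cv2.imwrite('pics/s0x.png',cv2.resize(a,(800,600),interpolation=2))
E
```

```text
{'time_s': 0.1, 'joint_pos': array([ 1.28409307,  0.46937268, -0.04859152,  1.53357599,  0.02411978,
        1.14100095, -0.08229175]), 'joint_vel': array([ 0.00027253, -0.00362756, -0.00084143, -0.00326459,  0.0008632 ,
       -0.00183765, -0.00142347]), 'joint_efforts': array([ 1.40645028e-03, -5.09171176e+01, -8.08676449e-02, -2.36829239e+01,
       -6.14624494e-02,  3.44675558e-02,  6.49702679e-05]), 'ee_pos': array([ 0.17196327, -0.65216806,  0.22159571]), 'orientation': array([-3.11379116e+00, -4.03677938e-01,  4.83454592e-04]), 'ft_force': array([-0.258384  , -0.40673411, -0.31025605]), 'torque': array([-0.03108039, -0.02638255,  0.00430985]), 'opening': 1.0013781023767587}
```

View pics/t0x.png

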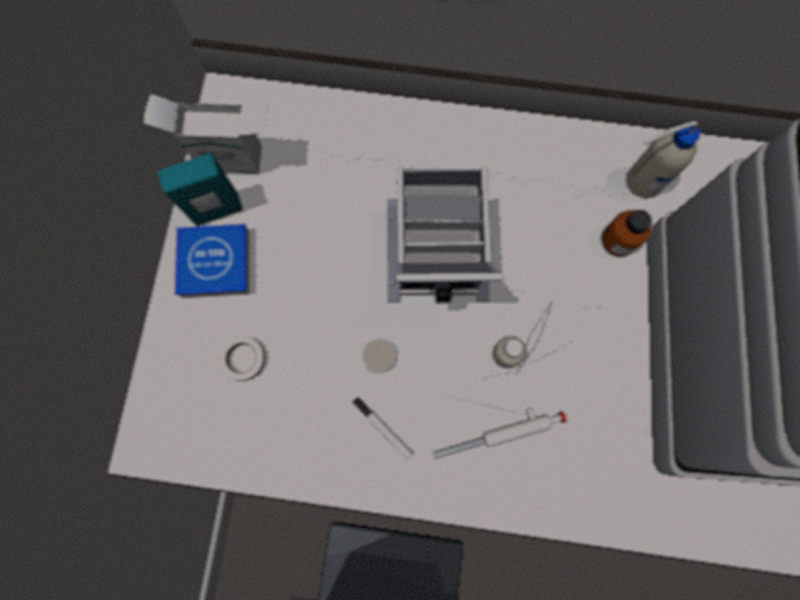

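View pics/s0x.png

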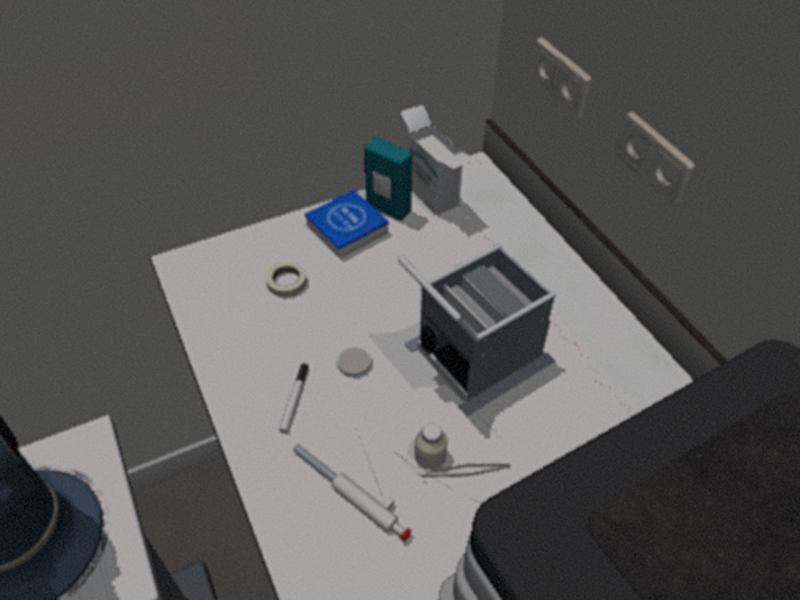

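The top view shows the box centred near (445,225), with the grip at about (443,294) and what looks like the blank in the second lane from the rear. I'll zoom in and fit the box pose.

```bash
python3 - <<'E'
from h import *
c=dict(np.load('t0.npz'))
p=c['pixels'][95:205,235:335]
cv2.imwrite('pics/t0c.png',cv2.convertScaleAbs(cv2.resize(p,(545,600),interpolation=cv2.INTER_CUBIC),alpha=1.6))
print(5.45)
p=dict(np.load('s0.npz'))['pixels'][150:265,245:365]
cv2.imwrite('pics/s0c.png',cv2.convertScaleAbs(cv2.resize(p,(626,600),interpolation=cv2.INTER_CUBIC),alpha=1.8))
E
```

```text
5.45
```

View pics/t0c.png

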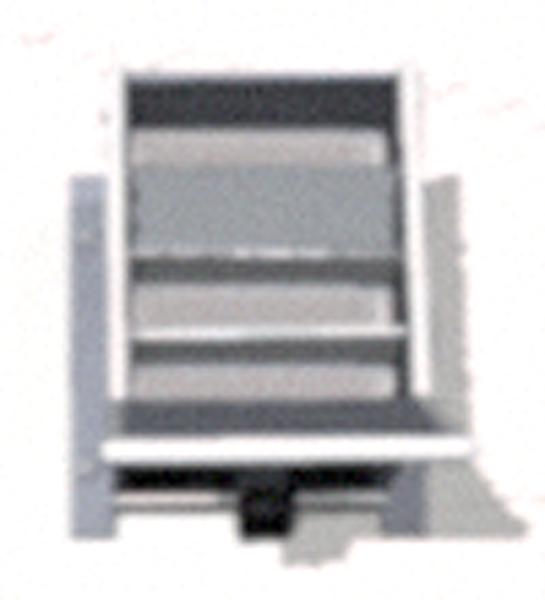

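View pics/s0c.png

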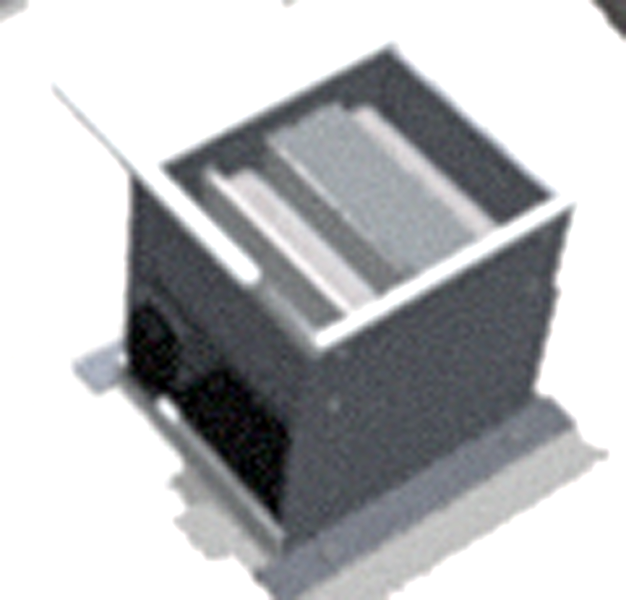

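```bash
cat > fit.py <<'E'
from h import *
from scipy.optimize import least_squares
T=dict(np.load('t0.npz'));S=dict(np.load('s0.npz'))
tp=np.array([[102,449],[472,449],[122,72],[416,70]])/5.4545+[235,95]
sp=np.array([[55,88],[255,278],[392,45],[573,203],[320,345]])/5.217+[245,150]
to=np.array([[-.117,.0665,.24],[-.117,-.0665,.24],[.083,.0665,.16],[.083,-.0665,.16]])
so=np.array([[-.117,.0665,.24],[-.117,-.0665,.24],[.083,.0665,.16],[.083,-.0665,.16],[-.083,-.0665,.16]])
def w(q,P):
    c,s=np.cos(q[2]),np.sin(q[2]); P=np.atleast_2d(P)
    return np.c_[q[0]+c*P[:,0]-s*P[:,1],q[1]+s*P[:,0]+c*P[:,1],P[:,2]]
f=lambda q:np.r_[(proj(T,w(q,to))-tp).ravel(),(proj(S,w(q,so))-sp).ravel()]
g=at(T,445*.64,225*.64,.16)
r=least_squares(f,[g[0],g[1],0]);q=r.x
E
python3 - <<'E'
from fit import *
print(q,np.degrees(q[2]));print(r.fun.reshape(-1,2).round(1))
# grip: tab top front edge
for tr in (0,.008):
    print('tab top proj in crop',(proj(T,w(q,[[-.112-tr,0,.142],[-.119-tr,.012,.142],[-.119-tr,-.012,.142]]))-[235,95])*5.4545)
for i in range(4): print(i,(proj(T,w(q,[[.0555-.037*i,0,.115+.014]]))-[235,95])*5.4545)
for n,(u,v),z in(('bottle',(512,348),.076),('dish',(380,355),.014),('tape',(244,358),.019),('pen',(383,427),.016)):print(n,at(T,u*.64,v*.64,z))
print('grip',w(q,[[-.112,0,.124]]), 'TCP now',robot.read_state()['ee_pos'])
E
```

```text
[ 7.36760407e-01 -5.50077276e-04  1.50358267e-01] 8.614894125842213
[[ 2.3  0.6]
 [-0.3 -0.2]
 [-2.2 -2.7]
 [ 0.  -3. ]
 [ 0.3 -0.1]
 [-1.6  1. ]
 [ 0.2 -2.2]
 [ 1.7 -0.2]
 [-4.3  4.2]]
tab top proj in crop [[273.40563916 500.88268818]
 [245.35115228 517.38976019]
 [302.43880617 516.69043953]]
tab top proj in crop [[273.9656811  519.35321664]
 [245.85230361 535.93046477]
 [303.06192182 535.22891292]]
0 [[260.26294266 143.66545132]]
1 [[262.60242945 221.53819958]]
2 [[264.9862161  300.88552397]]
3 [[267.4155729  381.74970804]]
bottle [ 0.56818182 -0.13304095  0.076     ]
dish [0.53734877 0.07179228 0.014     ]
tape [0.50103464 0.29236347 0.019     ]
pen [0.42277792 0.04993344 0.016     ]
grip [[ 0.62602405 -0.01732682  0.124     ]] TCP now [ 0.17196327 -0.65216806  0.22159571]
```

```bash
sed -i 's/\[\.083,/[.076,/g; s/\[-\.083,/[-.076,/g' fit.py; cat > plan.py <<'E'
from fit import *
from scipy.spatial.transform import Rotation as Ro
E
python3 - <<'E'
from plan import *
print(q,np.degrees(q[2]));print(r.fun.reshape(-1,2).round(1))
for tr in (0,.008):
    print((proj(T,w(q,[[-.119-tr,.012,.142],[-.119-tr,-.012,.142]]))-[235,95])*5.4545)
g=w(q,[[-.112,0,.124]])[0];print('grip',g)
s=robot.read_state();R=Ro.from_rotvec(s['orientation']);print(R.as_matrix().round(3))
E
```

```text
[ 7.38630520e-01 -5.14764851e-04  1.42436439e-01] 8.161006825107494
[[ 2.  -0.5]
 [-0.6 -0.8]
 [-1.8 -0.9]
 [ 0.5 -0.8]
 [ 1.  -0.8]
 [-1.3  0.5]
 [-0.9 -1.3]
 [ 0.2  1. ]
 [-1.5  2.4]]
[[243.5717718  512.89558385]
 [300.64274799 512.6360245 ]]
[[243.91785216 531.41831259]
 [301.11072569 531.15840324]]
grip [ 0.62776474 -0.01641376  0.124     ]
[[ 0.967  0.255 -0.001]
 [ 0.255 -0.967  0.002]
 [-0.    -0.002 -1.   ]]
```

```bash
python3 - <<'E'
from plan import *
for u,v in((660,470),(650,300),(660,225)):
  for z in(0,.2,.3):print((u,v),z,at(T,u*.64,v*.64,z).round(3))
s=robot.read_state();R=Ro.from_rotvec(s['orientation']);p=s['ee_pos']
X=np.array([np.cos(q[2]),np.sin(q[2]),0]);Z=np.array([0,0,1.]);Y=np.cross(Z,X);a=np.radians(35)
tz=np.sin(a)*X-np.cos(a)*Z; M=np.c_[np.cross(-Y,tz),-Y,tz]
print('turn',np.degrees((R.inv()*Ro.from_matrix(M)).as_rotvec()).round(2))
grasp=w(q,[[-.118,0,.126]])[0]; tcp=grasp+.019*tz
for back in(.14,.0):print(back,tcp-back*tz,R.inv().apply(tcp-back*tz-p).round(4))
print('via',R.inv().apply(np.array([.42,-.15,.30])-p).round(3))
E
```

```text
(660, 470) 0 [ 0.417 -0.4    0.   ]
(660, 470) 0.2 [ 0.416 -0.314  0.2  ]
(660, 470) 0.3 [ 0.416 -0.271  0.3  ]
(650, 300) 0 [ 0.697 -0.372  0.   ]
(650, 300) 0.2 [ 0.638 -0.292  0.2  ]
(650, 300) 0.3 [ 0.609 -0.252  0.3  ]
(660, 225) 0 [ 0.836 -0.384  0.   ]
(660, 225) 0.2 [ 0.749 -0.302  0.2  ]
(660, 225) 0.3 [ 0.705 -0.26   0.3  ]
turn [-2.12 34.97  6.37]
0.14 [ 0.55312559 -0.02711758  0.2251174 ] [ 0.5279 -0.5072 -0.0027]
0.0 [ 0.63261309 -0.01571847  0.11043611] [ 0.6077 -0.4977  0.112 ]
via [ 0.368 -0.422 -0.078]
```

Blank is in lane 1, so the tubes are in lanes 0, 2 and 3. Lane 2 is clear at 109 mm of travel and lane 3 starts to sink at 129 mm, so I'll aim for about 115. The side bin begins at x≈0.417, so I go through a raised via point.

```bash
python3 -m jog '[[0.087,[0.356,-0.456,-0.078],[0,0,0]],[0.087,[0.356,-0.456,-0.078],[0,0,0]],[0.087,[0.356,-0.456,-0.078],[0,0,0]],[0.087,[0.356,-0.456,-0.078],[0,0,0]],[0.087,[0.356,-0.456,-0.078],[0,0,0]],[0.087,[0.356,-0.456,-0.078],[0,0,0]],[0.087,[0.356,-0.456,-0.078],[0,0,0]],[0.087,[0.356,-0.456,-0.078],[0,0,0]],[0.087,[0.356,-0.456,-0.078],[0,0,0]],[0.087,[0.356,-0.456,-0.078],[0,0,0]]]'
python3 -m jog '[[0.087,[0.172,-0.051,0.075],[-2.1,35,6.4]],[0.087,[0.172,-0.051,0.075],[-2.1,35,6.4]],[0.087,[0.172,-0.051,0.075],[-2.1,35,6.4]],[0.087,[0.172,-0.051,0.075],[-2.1,35,6.4]],[0.087,[0.172,-0.051,0.075],[-2.1,35,6.4]],[0.087,[0.172,-0.051,0.075],[-2.1,35,6.4]]]'
cat > look.py <<'E'
import sys
from plan import *
def tgt(gx=-.118,gz=.126,y=0,lean=35):
    s=robot.read_state();R=Ro.from_rotvec(s['orientation']);p=s['ee_pos']
    X=np.array([np.cos(q[2]),np.sin(q[2]),0]);Z=np.array([0,0,1.]);Y=np.cross(Z,X);a=np.radians(lean)
    tz=np.sin(a)*X-np.cos(a)*Z; M=np.c_[np.cross(-Y,tz),-Y,tz]
    tcp=w(q,[[gx,y,gz]])[0]+.019*tz
    print('pos',p.round(4),'F',s['ft_force'].round(1),'shift',R.inv().apply(tcp-p).round(4),'turn',np.degrees((R.inv()*Ro.from_matrix(M)).as_rotvec()).round(2),'t',s['time_s'])
    g=p-.019*R.as_matrix()[:,2]-[q[0],q[1],0]; print('grasp pt in box',[(g@X).round(4),(g@Y).round(4),g[2].round(4)])
    return R,p
E
python3 - <<'E'
from look import *
R,p=tgt()
c=snap('wrist','w1'); m=np.array(c['mount'])
def wp(P):
    P=R.inv().apply(np.atleast_2d(P)-p); Pc=(P-m[:3,3])@m[:3,:3]; u=Pc@np.array(c['K']).T; return u[:,:2]/u[:,2:]
for tr in(0,.008): print(tr,wp(w(q,[[-.119-tr,.012,.142],[-.119-tr,-.012,.142],[-.105-tr,.012,.142],[-.119-tr,0,.1]])).round(1).tolist())
print('lip',wp(w(q,[[-.117,.0665,.24],[-.117,-.0665,.24]])).round(0).tolist())
cv2.imwrite('pics/w1x.png',cv2.convertScaleAbs(c['pixels'],alpha=1.6))
E
```

```text
time_s: 1.35
ee_pos: [0.4011, -0.1171, 0.3011]
orientation: [3.114, 0.414, 0.002]
ft_force: [0.0, -0.4, 0.1]
opening: 1.002
time_s: 2.1
ee_pos: [0.5538, -0.0284, 0.2263]
orientation: [-2.95, -0.21, -0.932]
ft_force: [0.4, 0.3, -0.3]
opening: 0.992
pos [ 0.5538 -0.0284  0.2263] F [ 0.4  0.3 -0.3] shift [-0.0012 -0.0017  0.1407] turn [ 0.12 -0.05  0.02] t 2.1
grasp pt in box [np.float64(-0.1978), np.float64(-0.0014), np.float64(0.2418)]
0 [[239.7, 178.7], [267.3, 178.7], [240.0, 164.1], [253.8, 194.7]]
0.008 [[239.6, 187.2], [267.4, 187.3], [239.9, 172.3], [253.7, 202.3]]
lip [[139.0, 112.0], [366.0, 112.0]]
```

View pics/w1x.png

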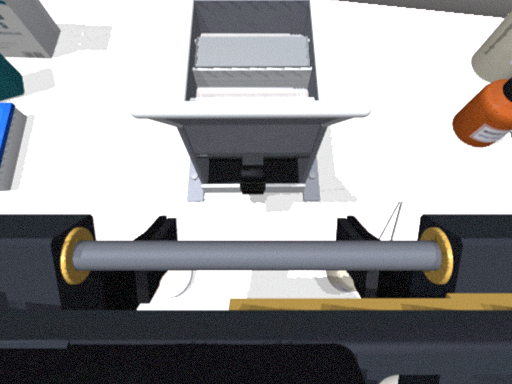

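The wrist picture shows the lip at (135–368, 109), against a predicted (139–366, 112). The tab sits at columns 241–266. I'll enlarge the tab to read its travel.

```bash
python3 - <<'E'
from h import *
c=dict(np.load('w1.npz'));p=c['pixels'][140:210,215:295]
cv2.imwrite('pics/w1c.png',cv2.convertScaleAbs(cv2.resize(p,(640,560),interpolation=cv2.INTER_CUBIC),alpha=4))
E
```

```text
(no output)
```

View pics/w1c.png

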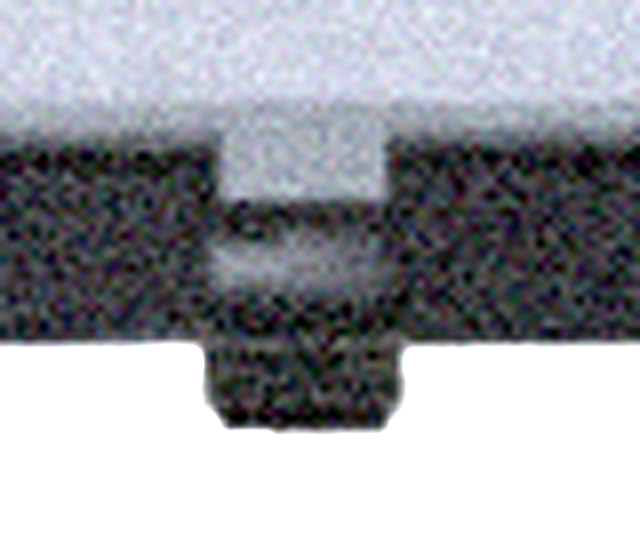

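Tab centre is at column 253 as predicted, and its front bottom edge at row 194 puts the gate 0–3 mm open. Next I go in, close on it, and push lightly to find the stop.

```bash
python3 -m jog '[[0.087,[0.002,-0.0015,0.05],[0,0,0]],[0.087,[0.002,-0.0015,0.1],[0,0,0]],[0.087,[0.002,-0.0015,0.125],[0,0,0]],[0.087,[0.002,-0.0015,0.142],[0,0,0]],[0.087,[0.002,-0.0015,0.142],[0,0,0]],[0.087,[0.002,-0.0015,0.142],[0,0,0]]]' 45
python3 -c "
from look import *;tgt(-.114)"
```

```text
time_s: 2.9
ee_pos: [0.6407, -0.0193, 0.119]
orientation: [-2.954, -0.22, -0.91]
ft_force: [-0.1, -0.6, 0.0]
opening: 0.999
pos [ 0.6407 -0.0193  0.119 ] F [-0.1 -0.6  0. ] shift [-0.0077 -0.0048  0.0051] turn [-0.14  0.77  0.3 ] t 2.9
grasp pt in box [np.float64(-0.1103), np.float64(-0.0048), np.float64(0.1347)]
```

```bash
python3 -m jog '[[0.087,[0,0,0],[0,0,0]],[0.087,[0,0,0],[0,0,0]]]'
python3 -c "
from look import *;tgt(-.114);print(robot.read_state()['joint_pos'].round(3))"
```

```text
time_s: 3.15
ee_pos: [0.6388, -0.0185, 0.1199]
orientation: [-2.953, -0.212, -0.908]
ft_force: [-0.2, -0.5, -0.1]
opening: 0.997
pos [ 0.6388 -0.0185  0.1199] F [-0.2 -0.5 -0.1] shift [-0.0067 -0.0036  0.0068] turn [-0.17  0.82  0.01] t 3.15
grasp pt in box [np.float64(-0.112), np.float64(-0.0037), np.float64(0.1356)]
[ 0.604  0.452 -0.733  2.132  1.318  0.212 -2.661]
```

Joints 6 and 7 are at their range limits in this configuration. I'll back out, logging joints and poses so I can fit the arm's kinematics and find a reachable lean.

```bash
cat > rec.py <<'E'
import json
from rig import robot
s=robot.read_state();open('log.jsonl','a').write(json.dumps([list(s[k]) for k in('joint_pos','ee_pos','orientation')])+'\n');print(s['joint_pos'].round(3))
E
echo '[[1.28409307,0.46937268,-0.04859152,1.53357599,0.02411978,1.14100095,-0.08229175],[0.17196327,-0.65216806,0.22159571],[-3.11379116,-0.403677938,0.000483454592]]' > log.jsonl
python3 rec.py
python3 -m jog '[[0.087,[0,0,-0.04],[0,0,0]],[0.087,[0,0,-0.06],[0,0,0]]]'; python3 rec.py
python3 -m jog '[[0.087,[0,0,-0.05],[0,0,0]],[0.087,[0,0,-0.1],[0,0,0]],[0.087,[0,0,-0.1],[0,0,0]]]'; python3 rec.py
python3 -m jog '[[0.087,[-0.05,0,-0.03],[0,-10,0]],[0.087,[-0.07,0,-0.06],[0,-20,0]],[0.087,[-0.07,0,-0.06],[0,-20,0]]]'; python3 rec.py
python3 -m jog '[[0.087,[0.0,0,0],[0,-10,0]],[0.087,[0,0,0],[0,-15,0]],[0.087,[0,0,0],[0,-15,0]]]'; python3 rec.py
python3 -m jog '[[0.087,[0.0,0.06,-0.05],[0,0,8]],[0.087,[0,0.09,-0.05],[0,0,15]],[0.087,[0,0.09,-0.05],[0,0,15]]]'; python3 rec.py
python3 - <<'E'
import json,itertools,numpy as np
from scipy.spatial.transform import Rotation as Ro
from scipy.optimize import least_squares
D=[json.loads(l) for l in open('log.jsonl')]
J=np.array([d[0] for d in D]);P=np.array([d[1] for d in D]);Q=Ro.from_rotvec([d[2] for d in D])
res=[]
for sg in itertools.product([1,-1],repeat=7):
    A=Ro.identity()
    for k in range(7): A=A*Ro.from_euler('z' if k%2==0 else 'y',(J[:,k]*sg[k])[:,None] if 0 else J[:,k]*sg[k])
    # find base yaw & tool rot: Q = B A Tl
    def f(v): return (Q.inv()*Ro.from_rotvec(v[:3])*A*Ro.from_rotvec(v[3:])).as_rotvec().ravel()
    best=min((least_squares(f,np.r_[0,0,b,t],max_nfev=40) for b in(0,) for t in([0,0,0],[0,0,3.1],)),key=lambda r:r.cost)
    res.append((best.cost,sg,best.x.round(3)))
for r in sorted(res,key=lambda r:r[0])[:4]:print(r)
E
```

```text
[ 0.604  0.452 -0.733  2.132  1.318  0.212 -2.661]
time_s: 3.4
ee_pos: [0.6046, -0.023, 0.1706]
orientation: [-2.954, -0.215, -0.909]
ft_force: [0.2, -0.3, -0.6]
opening: 0.999
[ 0.845  0.372 -0.982  2.155  0.976  0.278 -2.319]
time_s: 3.78
ee_pos: [0.5491, -0.0323, 0.2521]
orientation: [-2.955, -0.211, -0.906]
ft_force: [-9.6, 46.3, 10.6]
opening: 0.997
[ 1.349  0.181 -1.386  2.158  0.239  0.366 -1.605]
time_s: 4.15
ee_pos: [0.4591, -0.0457, 0.2638]
orientation: [-3.1, -0.221, -0.383]
ft_force: [-0.8, -0.6, -0.1]
opening: 1.002
[ 1.437  0.014 -1.363  2.065 -0.044  0.833 -1.326]
time_s: 4.53
ee_pos: [0.4605, -0.0419, 0.2621]
orientation: [-3.128, -0.238, 0.022]
ft_force: [-0.9, 0.2, -0.0]
opening: 1.001
[ 1.073  0.294 -1.259  1.908  0.298  1.171 -1.715]
time_s: 4.9
ee_pos: [0.4723, -0.1381, 0.3126]
orientation: [3.132, -0.195, -0.02]
ft_force: [-0.2, 0.5, -1.2]
opening: 1.003
[ 1.187  0.276 -1.181  1.778  0.269  1.28  -1.758]
(np.float64(5.062535433863202e-17), (-1, 1, -1, 1, -1, 1, -1), array([ 0.   , -0.   ,  0.   , -0.   , -0.   ,  1.571]))
(np.float64(5.0625355745708156e-17), (1, 1, 1, 1, 1, 1, 1), array([ 0.   , -3.142, -0.   , -2.221, -2.221, -0.   ]))
(np.float64(5.0625356380964827e-17), (-1, -1, -1, -1, -1, -1, -1), array([ 0.   ,  0.   , -3.142, -0.   ,  0.   , -1.571]))
(np.float64(5.0625441551140006e-17), (1, -1, 1, -1, 1, -1, 1), array([ 3.142,  0.   ,  0.   , -2.221,  2.221,  0.   ]))
```

```bash
cat > kin.py <<'E'
import json,numpy as np
from scipy.spatial.transform import Rotation as Ro
SG=np.array([-1,1,-1,1,-1,1,-1])
LO=np.array([-2.59,-.33,-1.39,.1,-1.04,.21,-2.66]);HI=np.array([2.59,1.99,1.29,2.45,4.18,1.99,2.66])
def rots(j):
    A=[np.eye(3)]
    for k in range(7): A.append(A[-1]@Ro.from_euler('z' if k%2==0 else 'y',j[k]*SG[k]).as_matrix())
    return A
def basis(j):
    A=rots(j);ex,ez=np.eye(3)[0],np.eye(3)[2]
    return np.c_[ez,A[1]@ex,A[3]@ez,A[3]@ex,A[5]@ez,A[5]@ex,A[7]@ez,A[6]@ex]
D=[json.loads(l) for l in open('log.jsonl')]
_A=np.vstack([basis(d[0]) for d in D]);_b=np.hstack([d[1] for d in D])
def fit(cols):
    x=np.zeros(8);x[cols]=np.linalg.lstsq(_A[:,cols],_b,rcond=None)[0];return x,_A@x-_b
O=fit([0,1,2,3,4,5,6,7])[0]
TL=Ro.from_rotvec([0,0,1.5708]).as_matrix()
def fk(j): return basis(j)@O,rots(j)[7]@TL
E
python3 - <<'E'
from kin import *
for c in([0,2,4,6],list(range(8))):
    x,e=fit(c);print(x.round(4),abs(e).max())
E
```

```text
[0.1286 0.     0.6259 0.     0.4352 0.     0.2908 0.    ] 0.03981473310189565
[ 0.1955  0.018   0.5729 -0.0095  0.4528  0.0017  0.2978  0.0075] 0.03791845091758428
```

```bash
python3 - <<'E'
from kin import *
import itertools
e=np.eye(3)
V={'z0':(0,2),'x1':(1,0),'y1':(1,1),'x2':(2,0),'z2':(2,2),'x3':(3,0),'y3':(3,1),'x4':(4,0),'z4':(4,2),'x5':(5,0),'y5':(5,1),'x6':(6,0),'z6':(6,2),'x7':(7,0),'y7':(7,1)}
R=[rots(d[0]) for d in D]
col={k:np.hstack([r[a][:,b] for r in R]) for k,(a,b) in V.items()}
base=['z0','z2','z4','z6'];rest=[k for k in V if k not in base]
for n in(1,2,3,4):
    out=[]
    for c in itertools.combinations(rest,n):
        ks=base+list(c);A=np.c_[tuple(col[k] for k in ks)];x=np.linalg.lstsq(A,_b,rcond=None)[0] if 0 else np.linalg.lstsq(A,np.hstack([d[1] for d in D]),rcond=None)[0]
        out.append((abs(A@x-np.hstack([d[1] for d in D])).max(),dict(zip(ks,x.round(4)))))
    for o in sorted(out,key=lambda o:o[0])[:2]:print(n,o)
E
```

```text
1 (np.float64(0.013783467120574155), {'z0': np.float64(0.2197), 'z2': np.float64(0.5757), 'z4': np.float64(0.4709), 'z6': np.float64(0.3182), 'y1': np.float64(-0.0375)})
1 (np.float64(0.015856935375038295), {'z0': np.float64(0.1933), 'z2': np.float64(0.574), 'z4': np.float64(0.4444), 'z6': np.float64(0.2979), 'y3': np.float64(-0.0224)})
2 (np.float64(0.00015301045376429553), {'z0': np.float64(0.2379), 'z2': np.float64(0.5543), 'z4': np.float64(0.4667), 'z6': np.float64(0.315), 'y1': np.float64(-0.0264), 'y3': np.float64(-0.0157)})
2 (np.float64(0.005876188851688835), {'z0': np.float64(0.2774), 'z2': np.float64(0.5241), 'z4': np.float64(0.4719), 'z6': np.float64(0.3213), 'y1': np.float64(-0.0389), 'x2': np.float64(0.0189)})
3 (np.float64(3.0705914200179762e-09), {'z0': np.float64(0.2377), 'z2': np.float64(0.5542), 'z4': np.float64(0.4668), 'z6': np.float64(0.3148), 'y1': np.float64(-0.0264), 'y3': np.float64(-0.0154), 'y5': np.float64(-0.0004)})
3 (np.float64(0.00012385492701977308), {'z0': np.float64(0.2385), 'z2': np.float64(0.5538), 'z4': np.float64(0.4668), 'z6': np.float64(0.3151), 'x1': np.float64(0.0003), 'y1': np.float64(-0.0265), 'y3': np.float64(-0.0156)})
4 (np.float64(1.7660227377702675e-09), {'z0': np.float64(0.2377), 'z2': np.float64(0.5542), 'z4': np.float64(0.4668), 'z6': np.float64(0.3148), 'y1': np.float64(-0.0264), 'x3': np.float64(-0.0), 'y3': np.float64(-0.0154), 'y5': np.float64(-0.0004)})
4 (np.float64(2.6274727948916166e-09), {'z0': np.float64(0.2377), 'z2': np.float64(0.5542), 'z4': np.float64(0.4668), 'z6': np.float64(0.3148), 'x1': np.float64(0.0), 'y1': np.float64(-0.0264), 'y3': np.float64(-0.0154), 'y5': np.float64(-0.0004)})
```

```bash
python3 - <<'E'
s=open('kin.py').read()
i=s.index('def basis');k=s.index('TL=')
s=s[:i]+'''O=dict(zip(['z0','z2','z4','z6','y1','y3','y5'],[.2377,.5542,.4668,.3148,-.0264,-.0154,-.0004]))
'''+s[k:].replace('basis(j)@O','pos(j)')+'''
def pos(j):
    A=rots(j);return sum(v*A[int(k[1])][:,'xyz'.index(k[0])] for k,v in O.items())
def elbow(j):
    A=rots(j);return A[0][:,2]*.2377-.0264*A[1][:,1]+.5542*A[2][:,2]-.0154*A[3][:,1]
'''
open('kin.py','w').write(s)
E
cat > tg.py <<'E'
from kin import *
QX=(0.738630520,-.000514765,0.142436439)
X=np.array([np.cos(QX[2]),np.sin(QX[2]),0]);Z=np.array([0,0,1.]);Y=np.cross(Z,X)
def pose(gx,gz,lean,flip,back=0):
    a=np.radians(lean);tz=np.sin(a)*X-np.cos(a)*Z;s=1 if flip else -1
    return np.array([QX[0],QX[1],0])+gx*X+gz*Z+(.019-back)*tz,np.c_[np.cross(s*Y,tz),s*Y,tz]
E
python3 - <<'E'
from tg import *
from scipy.optimize import least_squares
print(fk(D[-1][0]),D[-1][1])
rng=np.random.default_rng(0)
for lean in(25,30,35,40,45):
  for flip in(0,1):
    for gx in(-.113,-.23):
      p,M=pose(gx,.126,lean,flip);S=[]
      for n in range(25):
        f=lambda j:np.r_[10*(pos(j)-p),(rots(j)[7]@TL-M).ravel(),.003*(j-mid)]
        x0=LO+(HI-LO)*rng.random(7);mid=np.zeros(7)+x0
        r=least_squares(f,x0,bounds=(LO+.03,HI-.03),max_nfev=60)
        if np.linalg.norm(pos(r.x)-p)<.003 and abs(rots(r.x)[7]@TL-M).max()<.02:S.append((np.minimum(r.x-LO,HI-r.x).min(),r.x))
      S.sort(key=lambda t:-t[0]);print(lean,flip,gx,len(S))
      for m,x in S[:2]:print('   ',round(m,2),x.round(2),elbow(x).round(2))
E
```

```text
Traceback (most recent call last):
NameError: name 'D' is not defined
```

```bash
cat > scan.py <<'E'
from tg import *
from scipy.optimize import least_squares
rng=np.random.default_rng(0)
for lean in(25,30,35,40,45):
  for flip in(0,1):
    for gx in(-.113,-.23):
      p,M=pose(gx,.126,lean,flip);S=[]
      for n in range(25):
        f=lambda j:np.r_[10*(pos(j)-p),(rots(j)[7]@TL-M).ravel(),.003*(j-mid)]
        x0=LO+(HI-LO)*rng.random(7);mid=np.zeros(7)+x0
        r=least_squares(f,x0,bounds=(LO+.03,HI-.03),max_nfev=60)
        if np.linalg.norm(pos(r.x)-p)<.003 and abs(rots(r.x)[7]@TL-M).max()<.02:S.append((np.minimum(r.x-LO,HI-r.x).min(),r.x))
      S.sort(key=lambda t:-t[0]);print(lean,flip,gx,len(S))
      for m,x in S[:2]:print('   ',round(m,2),x.round(2),elbow(x).round(2))
E
python3 scan.py
```

```text
Traceback (most recent call last):
  File "scan.py", line 11, in <module>
    r=least_squares(f,x0,bounds=(LO+.03,HI-.03),max_nfev=60)
ValueError: Initial guess is outside of provided bounds
```

```bash
sed -i 's/x0=LO+(HI-LO)\*rng.random(7)/x0=LO+.05+(HI-LO-.1)*rng.random(7)/' scan.py; time python3 scan.py
```

```text
25 0 -0.113 15
    0.2 [ 0.61  0.5  -0.8   2.04  0.86  0.41 -2.21] [ 0.2  -0.19  0.72]
    0.2 [ 0.61  0.5  -0.79  2.04  0.85  0.41 -2.21] [ 0.2  -0.19  0.72]
25 0 -0.23 12
    0.18 [ 0.97  0.46 -1.14  2.27  1.08  0.41 -2.42] [ 0.12 -0.23  0.73]
    0.11 [ 0.85  0.38 -0.97  2.27  0.92  0.32 -2.27] [ 0.11 -0.19  0.75]
25 1 -0.113 17
    0.3 [ 0.74  0.58 -0.98  2.03  1.04  0.51  0.79] [ 0.21 -0.24  0.69]
    0.28 [ 0.82  0.65 -1.11  2.03  1.15  0.6   0.72] [ 0.21 -0.28  0.67]
25 1 -0.23 16
    0.11 [ 0.86  0.38 -0.97  2.27  0.92  0.32  0.87] [ 0.11 -0.19  0.75]
    0.11 [ 0.85  0.38 -0.97  2.27  0.92  0.32  0.87] [ 0.11 -0.19  0.75]
30 0 -0.113 8
    0.05 [ 0.86  0.68 -1.16  2.08  1.37  0.56 -2.61] [ 0.21 -0.29  0.66]
    0.04 [ 0.53  0.45 -0.66  2.1   0.97  0.25 -2.34] [ 0.2  -0.16  0.73]
30 0 -0.23 8
    0.03 [ 0.89  0.38 -0.99  2.33  1.29  0.24 -2.63] [ 0.11 -0.19  0.75]
    0.03 [ 0.89  0.38 -0.99  2.33  1.29  0.24 -2.63] [ 0.11 -0.19  0.75]
30 1 -0.113 17
    0.28 [ 0.82  0.62 -1.08  2.09  1.32  0.49  0.55] [ 0.2  -0.27  0.68]
    0.24 [ 0.86  0.67 -1.15  2.08  1.36  0.55  0.53] [
[... 846 characters left out ...]
 -0.113 18
    0.26 [ 0.88  0.66 -1.13  2.19  1.9   0.47  0.03] [ 0.2  -0.29  0.67]
    0.22 [ 0.85  0.63 -1.08  2.19  1.92  0.43 -0.  ] [ 0.2  -0.28  0.68]
40 1 -0.23 15
    0.03 [ 1.16  0.64 -1.36  2.42  2.    0.52 -0.06] [ 0.11 -0.33  0.67]
    0.03 [ 1.16  0.64 -1.36  2.42  2.    0.52 -0.06] [ 0.11 -0.33  0.67]
45 0 -0.113 15
    0.15 [-0.28  0.4   0.35  2.3   3.76  0.4   1.03] [0.22 0.02 0.75]
    0.15 [-0.29  0.4   0.37  2.3   3.77  0.41  1.02] [0.22 0.02 0.75]
45 0 -0.23 0
45 1 -0.113 14
    0.21 [ 0.92  0.71 -1.17  2.24  2.16  0.54 -0.18] [ 0.2  -0.32  0.65]
    0.21 [ 0.84  0.63 -1.05  2.24  2.26  0.46 -0.32] [ 0.2  -0.27  0.68]
45 1 -0.23 0
real	1m10.311s
user	1m9.180s
sys	0m0.121s
```

A half-turned grasp at about 30° lean stays inside the joint ranges over the whole pull. I'll turn the hand around first, in free space.

```bash
python3 -m jog '[[0.087,[0,0,0],[0,0,-10]],[0.087,[0,0,0],[0,0,-20]],[0.087,[0,0,0],[0,0,-30]],[0.087,[0,0,0],[0,0,-40]],[0.087,[0,0,0],[0,0,-50]],[0.087,[0,0,0],[0,0,-60]],[0.087,[0,0,0],[0,0,-70]],[0.087,[0,0,0],[0,0,-80]],[0.087,[0,0,0],[0,0,-90]],[0.087,[0,0,0],[0,0,-100]]]'
cat > go.py <<'E'
import sys
from tg import *
from rig import robot
gx,gz,lean,back=map(float,sys.argv[1:5])
s=robot.read_state();R=Ro.from_rotvec(s['orientation']);p,M=pose(gx,gz,lean,1,back)
g=s['ee_pos']-.019*R.as_matrix()[:,2]-[QX[0],QX[1],0]
print('t',s['time_s'],'j',s['joint_pos'].round(3),'margin',np.minimum(s['joint_pos']-LO,HI-s['joint_pos']).round(2))
print('F',s['ft_force'].round(1),'boxF_x',(s['ft_force']@X).round(1),'grasp in box',np.round([g@X,g@Y,g[2]],4),'open',s['opening'])
print('shift',R.inv().apply(p-s['ee_pos']).round(4),'turn',np.degrees((R.inv()*Ro.from_matrix(M)).as_rotvec()).round(2))
E
python3 go.py -.116 .126 30 .14
```

```text
time_s: 6.15
ee_pos: [0.4716, -0.133, 0.3118]
orientation: [-2.14, -2.286, 0.018]
ft_force: [0.5, 0.3, -0.6]
opening: 1.001
t 6.15 j [ 1.278  0.367 -1.369  1.779  0.372  1.319 -0.113] margin [1.31 0.7  0.02 0.67 1.41 0.67 2.55]
F [ 0.5  0.3 -0.6] boxF_x 0.5 grasp in box [-0.2829 -0.0932  0.3308] open 1.0011249565160638
shift [0.1011 0.1005 0.0794] turn [-25.34 -23.53 -91.87]
```

```bash
python3 -m jog '[[0.087,[0,0,0],[0,0,-10]],[0.087,[0,0,0],[0,0,-20]],[0.087,[0,0,0],[0,0,-30]],[0.087,[0,0,0],[0,0,-40]],[0.087,[0,0,0],[0,0,-50]],[0.087,[0,0,0],[0,0,-60]],[0.087,[0,0,0],[0,0,-70]],[0.087,[0,0,0],[0,0,-80]],[0.087,[0,0,0],[0,0,-86]],[0.087,[0,0,0],[0,0,-86]]]'
python3 go.py -.116 .126 30 .14
```

```text
time_s: 7.4
ee_pos: [0.4718, -0.1332, 0.3118]
orientation: [-0.017, -3.126, 0.003]
ft_force: [-0.6, -0.3, -1.0]
opening: 0.996
t 7.4 j [ 1.281  0.374 -1.378  1.778  0.379  1.323  1.374] margin [1.31 0.7  0.01 0.67 1.42 0.67 1.29]
F [-0.6 -0.3 -1. ] boxF_x -0.7 grasp in box [-0.2826 -0.0935  0.3308] open 0.9962828646580281
shift [-0.0921  0.1088  0.0794] turn [ -2.34 -30.82  -8.59]
```

```bash
python3 -m jog '[[0.087,[-0.02,0.025,0.02],[-0.6,-7.5,-2]],[0.087,[-0.04,0.05,0.04],[-1.2,-15,-4]],[0.087,[-0.07,0.08,0.06],[-1.8,-23,-6]],[0.087,[-0.092,0.109,0.079],[-2.3,-30.8,-8.6]],[0.087,[-0.092,0.109,0.079],[-2.3,-30.8,-8.6]],[0.087,[-0.092,0.109,0.079],[-2.3,-30.8,-8.6]]]'
python3 go.py -.116 .126 30 .14; python3 go.py -.115 .126 30 0|tail -1
```

```text
time_s: 8.15
ee_pos: [0.5652, -0.0263, 0.2321]
orientation: [-0.185, 2.612, 0.05]
ft_force: [0.2, -0.7, -0.2]
opening: 1.005
t 8.15 j [ 1.137  0.273 -1.264  2.108  0.491  0.46   1.279] margin [1.45 0.6  0.13 0.34 1.53 0.25 1.38]
F [ 0.2 -0.7 -0.2] boxF_x 0.1 grasp in box [-0.1848 -0.0009  0.2486] open 1.0047785165943075
shift [0.0017 0.0009 0.0005] turn [-0.01  0.   -0.04]
shift [0.0008 0.0009 0.141 ] turn [-0.01  0.   -0.04]
```

```bash
python3 -m jog '[[0.087,[0.001,0.001,0.02],[0,0,0]],[0.087,[0.001,0.001,0.04],[0,0,0]],[0.087,[0.001,0.001,0.06],[0,0,0]],[0.087,[0.001,0.001,0.08],[0,0,0]],[0.087,[0.001,0.001,0.08],[0,0,0]]]'
python3 go.py -.115 .126 30 0
```

```text
time_s: 8.78
ee_pos: [0.6045, -0.0199, 0.1615]
orientation: [-0.185, 2.613, 0.052]
ft_force: [-0.4, -0.8, -0.8]
opening: 0.996
t 8.775 j [ 0.757  0.372 -0.902  2.116  0.767  0.34   1.006] margin [1.83 0.7  0.49 0.33 1.81 0.13 1.65]
F [-0.4 -0.8 -0.8] boxF_x -0.5 grasp in box [-1.451e-01 -1.000e-04  1.780e-01] open 0.9964521024869049
shift [-0.0001  0.0001  0.0601] turn [ 0.06 -0.02 -0.09]
```

```bash
python3 -m jog '[[0.087,[0,0,0.02],[0,0,0]],[0.087,[0,0,0.035],[0,0,0]],[0.087,[0,0,0.05],[0,0,0]],[0.087,[0,0,0.06],[0,0,0]],[0.087,[0,0,0.06],[0,0,0]],[0.087,[0,0,0.06],[0,0,0]]]'
python3 go.py -.115 .126 30 0
python3 - <<'E'
from h import *
c=snap('wrist','w2');cv2.imwrite('pics/w2x.png',cv2.convertScaleAbs(c['pixels'],alpha=2.5))
E
```

```text
time_s: 9.52
ee_pos: [0.6338, -0.0152, 0.1106]
orientation: [-0.186, 2.611, 0.051]
ft_force: [0.4, -0.3, -0.8]
opening: 1.0
t 9.525 j [ 0.544  0.451 -0.682  2.104  0.99   0.254  0.785] margin [2.05 0.78 0.71 0.35 2.03 0.04 1.88]
F [ 0.4 -0.3 -0.8] boxF_x 0.3 grasp in box [-0.1154  0.0004  0.1271] open 0.9998485757594584
shift [ 0.0002 -0.0004  0.0011] turn [ 0.05  0.08 -0.03]
```

View pics/w2x.png

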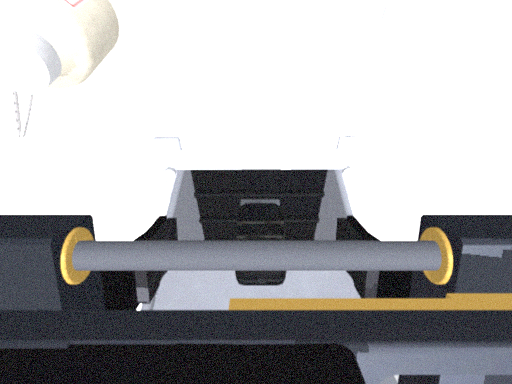

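The tab is at columns 237–286, centred between the open fingers. Closing.

```bash
python3 -m jog '[[0.015,[0,0,0],[0,0,0]],[0.015,[0,0,0],[0,0,0]],[0.015,[0,0,0],[0,0,0]],[0.015,[0,0,0],[0,0,0]],[0.015,[0,0,0],[0,0,0]],[0.015,[0,0,0],[0,0,0]]]' 45
python3 go.py -.115 .126 30 0
python3 -m jog '[[0.015,[-0.0017,0,0.001],[0,0,0]],[0.015,[-0.0035,0,0.002],[0,0,0]],[0.015,[-0.0035,0,0.002],[0,0,0]]]'
python3 go.py -.115 .126 30 0
```

```text
time_s: 10.32
ee_pos: [0.6333, -0.0145, 0.1095]
orientation: [-0.188, 2.612, 0.052]
ft_force: [-1.2, -0.6, -1.1]
opening: 0.399
t 10.325 j [ 0.541  0.452 -0.679  2.104  0.991  0.253  0.784] margin [2.05 0.78 0.71 0.35 2.03 0.04 1.88]
F [-1.2 -0.6 -1.1] boxF_x -1.3 grasp in box [-0.1158  0.0011  0.1259] open 0.39947258287840787
shift [-0.0007 -0.0011  0.0003] turn [ 0.09 -0.01  0.04]
time_s: 10.7
ee_pos: [0.6356, -0.013, 0.1093]
orientation: [-0.19, 2.614, 0.051]
ft_force: [-10.2, 0.8, 8.5]
opening: 0.272
t 10.7 j [ 0.539  0.456 -0.682  2.098  0.989  0.26   0.786] margin [2.05 0.79 0.71 0.35 2.03 0.05 1.87]
F [-10.2   0.8   8.5] boxF_x -10.0 grasp in box [-0.1132  0.0022  0.1258] open 0.27156723143248623
shift [ 0.0014 -0.0022 -0.0011] turn [ 0.1  -0.12  0.12]
```

Now gripped (opening 23.7 mm). I'll push on a little to find the stop.

```bash
python3 -m jog '[[0.015,[-0.0017,0,0.001],[0,0,0]],[0.015,[-0.0017,0,0.001],[0,0,0]]]'
python3 go.py -.115 .126 30 0
python3 -m jog '[[0.015,[-0.0026,0,0.0015],[0,0,0]],[0.015,[-0.0026,0,0.0015],[0,0,0]]]'
python3 go.py -.115 .126 30 0
```

```text
time_s: 10.95
ee_pos: [0.6356, -0.013, 0.1092]
orientation: [-0.19, 2.617, 0.049]
ft_force: [-23.5, -1.0, 22.3]
opening: 0.271
t 10.95 j [ 0.539  0.457 -0.684  2.097  0.987  0.265  0.787] margin [2.05 0.79 0.71 0.35 2.03 0.05 1.87]
F [-23.5  -1.   22.3] boxF_x -23.4 grasp in box [-0.1131  0.0022  0.1257] open 0.27132629719397827
shift [ 0.0014 -0.0022 -0.0012] turn [-0.01 -0.26  0.14]
time_s: 11.2
ee_pos: [0.6365, -0.0129, 0.1087]
orientation: [-0.19, 2.62, 0.046]
ft_force: [-35.2, -2.0, 31.4]
opening: 0.267
t 11.2 j [ 0.537  0.46  -0.685  2.093  0.986  0.272  0.789] margin [2.05 0.79 0.7  0.36 2.03 0.06 1.87]
F [-35.2  -2.   31.4] boxF_x -35.1 grasp in box [-0.1122  0.0023  0.1252] open 0.26664112755243813
shift [ 0.0019 -0.0022 -0.002 ] turn [-0.11 -0.45  0.18]
```

Stop felt: force climbs to 35 N at grasp x ≈ -0.113, which is zero travel. Now I pull.

```bash
python3 -m jog '[[0.015,[0.0087,0,-0.005],[0,0,0]],[0.015,[0.0173,0,-0.01],[0,0,0]],[0.015,[0.026,0,-0.015],[0,0,0]],[0.015,[0.0346,0,-0.02],[0,0,0]],[0.015,[0.0433,0,-0.025],[0,0,0]],[0.015,[0.052,0,-0.03],[0,0,0]],[0.015,[0.052,0,-0.03],[0,0,0]]]'
python3 go.py -.23 .126 30 0
```

```text
time_s: 12.08
ee_pos: [0.5819, -0.021, 0.1089]
orientation: [-0.19, 2.613, 0.053]
ft_force: [-3.0, 3.6, -0.4]
opening: 0.271
t 12.075 j [ 0.648  0.402 -0.765  2.209  1.11   0.225  0.669] margin [1.94 0.73 0.62 0.24 2.15 0.02 1.99]
F [-3.   3.6 -0.4] boxF_x -2.4 grasp in box [-0.1675  0.0019  0.1253] open 0.27053755728189643
shift [ 0.0538 -0.0017 -0.0317] turn [ 0.18 -0.07  0.09]
```

```bash
python3 -m jog '[[0.015,[0.0087,0,-0.005],[0,0,0]],[0.015,[0.0173,0,-0.01],[0,0,0]],[0.015,[0.026,0,-0.015],[0,0,0]],[0.015,[0.026,0,-0.015],[0,0,0]]]'
python3 go.py -.23 .126 30 0
```

```text
time_s: 12.58
ee_pos: [0.5521, -0.0255, 0.1089]
orientation: [-0.189, 2.613, 0.053]
ft_force: [-3.8, 2.8, -0.1]
opening: 0.273
t 12.575 j [ 0.74   0.381 -0.847  2.268  1.197  0.221  0.589] margin [1.85 0.71 0.54 0.18 2.24 0.01 2.07]
F [-3.8  2.8 -0.1] boxF_x -3.3 grasp in box [-0.1977  0.0017  0.1254] open 0.2725589832265941
shift [ 0.0277 -0.0016 -0.0167] turn [ 0.17 -0.08  0.07]
```

```bash
python3 -m jog '[[0.015,[0.0087,0,-0.005],[0,0,0]],[0.015,[0.0173,0,-0.01],[0,0,0]],[0.015,[0.0242,0,-0.014],[0,0,0]],[0.015,[0.0242,0,-0.014],[0,0,0]],[0.015,[0.0242,0,-0.014],[0,0,0]]]'
python3 go.py -.23 .126 30 0
python3 - <<'E'
from h import *
c=snap('top','t2');a=c['pixels'][95:205,235:335];d=snap('scene','s2')['pixels'][150:265,245:365]
cv2.imwrite('pics/t2x.png',np.hstack([cv2.convertScaleAbs(cv2.resize(x,(390,420),interpolation=2),alpha=1.6) for x in(a,d)]))
E
```

```text
time_s: 13.2
ee_pos: [0.5244, -0.0296, 0.1089]
orientation: [-0.189, 2.614, 0.053]
ft_force: [-4.0, 3.7, -1.7]
opening: 0.272
t 13.2 j [ 0.837  0.364 -0.932  2.32   1.27   0.219  0.524] margin [1.75 0.69 0.46 0.13 2.31 0.01 2.14]
F [-4.   3.7 -1.7] boxF_x -3.4 grasp in box [-0.2256  0.0015  0.1254] open 0.27243713237363504
shift [ 0.0034 -0.0016 -0.0027] turn [ 0.14 -0.09  0.07]
```

View pics/t2x.png

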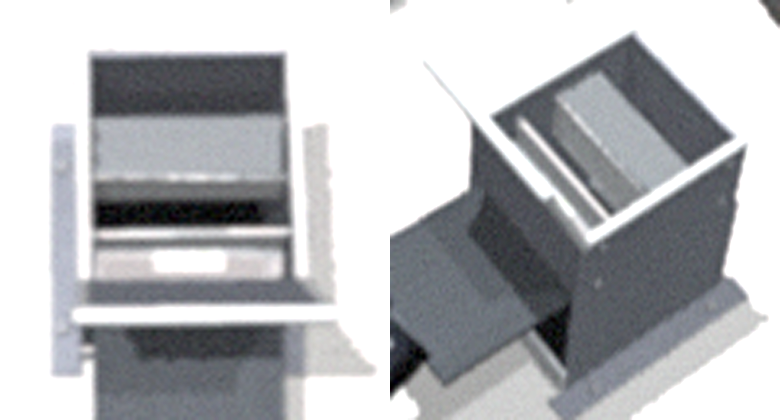

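Lanes 0 and 2 look dark and empty (lane 2 at (180,213)), and lane 3 still shows its tube at (190,262). I'll pull 3 mm more for margin, wait, and check.

```bash
python3 -m jog '[[0.015,[0.0026,0,-0.0015],[0,0,0]],[0.015,[0.0026,0,-0.0015],[0,0,0]],[0.015,[0.0026,0,-0.0015],[0,0,0]],[0.015,[0.0026,0,-0.0015],[0,0,0]],[0.015,[0.0026,0,-0.0015],[0,0,0]]]'
python3 go.py -.23 .126 30 0
python3 - <<'E'
from h import *
c=snap('top','t3');a=c['pixels'][100:165,245:325];d=snap('scene','s3')['pixels'][150:240,270:375]
cv2.imwrite('pics/t3x.png',np.hstack([cv2.convertScaleAbs(cv2.resize(x,(400,370),interpolation=2),alpha=4) for x in(a,d)]))
E
```

```text
time_s: 13.92
ee_pos: [0.522, -0.03, 0.1089]
orientation: [-0.189, 2.613, 0.053]
ft_force: [1.5, 5.5, -10.5]
opening: 0.273
t 13.925 j [ 0.848  0.363 -0.942  2.325  1.278  0.218  0.517] margin [1.74 0.69 0.45 0.13 2.32 0.01 2.14]
F [  1.5   5.5 -10.5] boxF_x 2.3 grasp in box [-0.2281  0.0015  0.1254] open 0.273126342685374
shift [ 0.0013 -0.0015 -0.0014] turn [ 0.17 -0.06  0.05]
```

View pics/t3x.png

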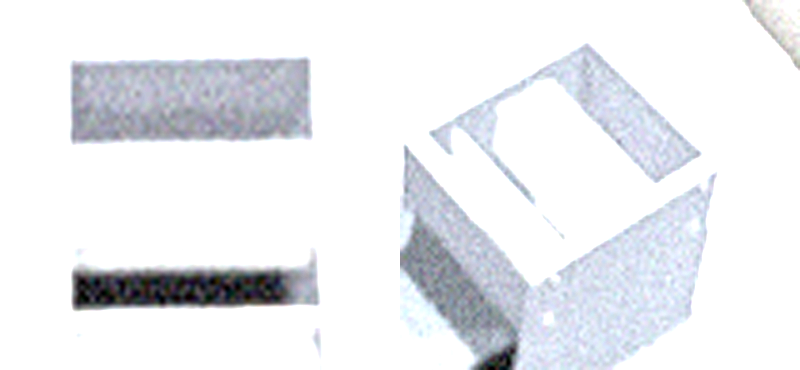

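Lanes 0 and 2 are empty and lane 3 is still occupied, at about 115 mm of travel. Pushing home.

```bash
python3 -m jog '[[0.015,[-0.0087,0,0.005],[0,0,0]],[0.015,[-0.0173,0,0.01],[0,0,0]],[0.015,[-0.026,0,0.015],[0,0,0]],[0.015,[-0.0346,0,0.02],[0,0,0]],[0.015,[-0.0433,0,0.025],[0,0,0]],[0.015,[-0.052,0,0.03],[0,0,0]],[0.015,[-0.0606,0,0.035],[0,0,0]],[0.015,[-0.0693,0,0.04],[0,0,0]],[0.015,[-0.078,0,0.045],[0,0,0]],[0.015,[-0.0866,0,0.05],[0,0,0]]]'
python3 go.py -.113 .126 30 0
```

```text
time_s: 15.28
ee_pos: [0.6202, -0.0153, 0.1089]
orientation: [-0.189, 2.614, 0.052]
ft_force: [-8.8, 3.6, 3.7]
opening: 0.273
t 15.275 j [ 0.74   0.525 -0.939  2.122  1.226  0.372  0.597] margin [1.85 0.85 0.45 0.33 2.27 0.16 2.06]
F [-8.8  3.6  3.7] boxF_x -8.2 grasp in box [-0.1288  0.0021  0.1254] open 0.27305484061683405
shift [-0.014  -0.0022  0.0073] turn [ 0.12 -0.13  0.07]
```

```bash
python3 -m jog '[[0.015,[-0.0043,0,0.0025],[0,0,0]],[0.015,[-0.0087,0,0.005],[0,0,0]],[0.015,[-0.013,0,0.0075],[0,0,0]],[0.015,[-0.015,0,0.0087],[0,0,0]],[0.015,[-0.015,0,0.0087],[0,0,0]]]'
python3 go.py -.113 .126 30 0
python3 -m jog '[[0.015,[-0.0017,0,0.001],[0,0,0]],[0.015,[-0.0026,0,0.0015],[0,0,0]],[0.015,[-0.0026,0,0.0015],[0,0,0]]]'
python3 go.py -.113 .126 30 0
```

```text
time_s: 15.9
ee_pos: [0.6364, -0.0129, 0.1089]
orientation: [-0.189, 2.615, 0.051]
ft_force: [-12.6, 3.1, 6.3]
opening: 0.273
t 15.9 j [ 0.723  0.55  -0.938  2.087  1.217  0.397  0.613] margin [1.87 0.88 0.45 0.36 2.26 0.19 2.05]
F [-12.6   3.1   6.3] boxF_x -12.0 grasp in box [-0.1124  0.0022  0.1253] open 0.2730824165294768
shift [ 0.0002 -0.0023 -0.0009] turn [ 0.08 -0.19  0.08]
time_s: 16.27
ee_pos: [0.6365, -0.0129, 0.1088]
orientation: [-0.189, 2.619, 0.046]
ft_force: [-35.2, -2.0, 27.8]
opening: 0.276
t 16.275 j [ 0.721  0.551 -0.94   2.085  1.213  0.405  0.616] margin [1.87 0.88 0.45 0.37 2.25 0.19 2.04]
F [-35.2  -2.   27.8] boxF_x -35.2 grasp in box [-0.1122  0.0022  0.1253] open 0.2755291895501489
shift [ 0.0002 -0.0022 -0.001 ] turn [-0.11 -0.4   0.11]
```

Stop felt again: 35 N at the same position. I'll ease the push, open, and back out.

```bash
python3 -m jog '[[0.015,[0.0026,0,-0.0015],[0,0,0]],[0.087,[0.0026,0,-0.0015],[0,0,0]],[0.087,[0.0026,0,-0.0015],[0,0,0]],[0.087,[0.0026,0,-0.0015],[0,0,0]],[0.087,[0.0026,0,-0.0015],[0,0,0]],[0.087,[0.0026,0,-0.0015],[0,0,0]]]'
python3 go.py -.115 .126 30 0
```

```text
time_s: 17.02
ee_pos: [0.6388, -0.014, 0.1095]
orientation: [-0.187, 2.612, 0.052]
ft_force: [-1.1, 0.3, 0.6]
opening: 0.754
t 17.025 j [ 0.724  0.551 -0.937  2.084  1.219  0.395  0.613] margin [1.87 0.88 0.45 0.37 2.26 0.18 2.05]
F [-1.1  0.3  0.6] boxF_x -1.0 grasp in box [-0.1103  0.0008  0.126 ] open 0.7540101553346786
shift [ 0.0041 -0.0008 -0.0024] turn [0.08 0.   0.02]
```

```bash
python3 -m jog '[[0.087,[0.003,0,-0.001],[0,0,0]],[0.087,[0.003,0,-0.015],[0,0,0]],[0.087,[0.003,0,-0.03],[0,0,0]],[0.087,[0.003,0,-0.045],[0,0,0]],[0.087,[0.003,0,-0.06],[0,0,0]],[0.087,[0.003,0,-0.075],[0,0,0]],[0.087,[0.003,0,-0.09],[0,0,0]],[0.087,[0.003,0,-0.105],[0,0,0]],[0.087,[0.003,0,-0.12],[0,0,0]],[0.087,[0.003,0,-0.12],[0,0,0]]]'
python3 go.py -.115 .126 30 0
python3 - <<'E'
from h import *
c=snap('top','t4');a=c['pixels'][95:205,235:335];d=snap('scene','s4')['pixels'][150:265,245:365]
cv2.imwrite('pics/t4x.png',np.hstack([cv2.convertScaleAbs(cv2.resize(x,(390,420),interpolation=2),alpha=1.6) for x in(a,d)]))
E
```

```text
time_s: 18.27
ee_pos: [0.5766, -0.0233, 0.2124]
orientation: [-0.187, 2.611, 0.05]
ft_force: [0.7, 0.7, -0.3]
opening: 1.005
t 18.275 j [ 1.123  0.4   -1.333  2.11   0.803  0.508  0.997] margin [1.47 0.73 0.06 0.34 1.84 0.3  1.66]
F [ 0.7  0.7 -0.3] boxF_x 0.8 grasp in box [-0.1731  0.0005  0.2288] open 1.005074372426221
shift [ 0.0012 -0.0005  0.1181] turn [0.01 0.05 0.03]
```

View pics/t4x.png

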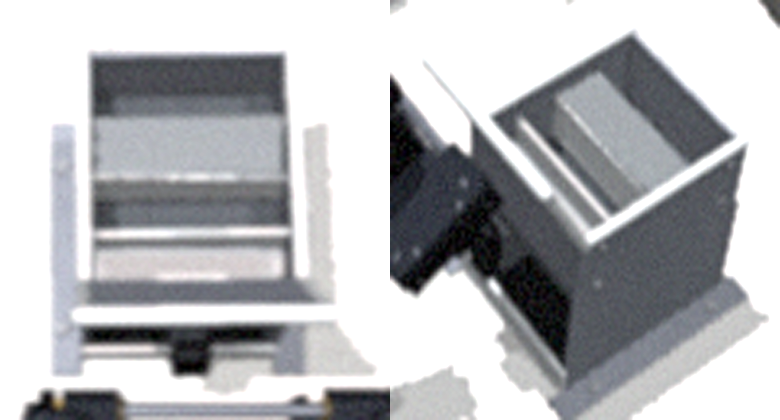

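Gate is shut: lanes 0 and 2 show bare gate floor, lane 3 holds its tube, and the tab is back at (190,358) with the gripper clear. One bystander comparison, then hand in.

```bash
python3 - <<'E'
from h import *
a=np.load('s0.npz')['pixels'].astype(int);b=np.load('s4.npz')['pixels'].astype(int)
for n,(u,v) in dict(bottle=(431,447),dish=(354,361),tape=(286,278),pen=(294,397)).items():
    u,v=int(u*.64),int(v*.64);sl=np.s_[v-22:v+22,u-22:u+22]
    d=abs(a[sl]-b[sl]).max(2);print(n,round(d.mean(),1),(d>40).mean().round(3))
robot.finish_job()
E
```

```text
bottle 26.9 0.232
dish 25.7 0.074
tape 62.3 0.364
pen 13.6 0.0
the job is handed in; nothing more can be done
```

The job is handed in: two tubes were dropped, the third stayed in its lane, and the gate was pushed back to its stop. No verdict was reported.

- **Drop:** The blank was in lane 1 and the tubes in lanes 0, 2 and 3. I pulled the gate to about 115 mm. The pictures then showed lanes 0 and 2 empty and the lane 3 tube still up. I did not see the fallen tubes in the tray itself.
- **Close:** On the push home the force rose to 35 N with the grip within 1 mm of where I had felt the stop earlier. I eased off, opened the fingers and backed out. The last pictures showed the gate shut, the lane 3 tube in place and the gripper clear of the box.
- **First grasp abandoned:** My first approach at 35° lean ran joints 6 and 7 to their limits, with joint 7 reading -2.661 against a limit of -2.66. I backed out and used a half-turned grasp at 30° lean.
- **Force spike:** During that retreat the wrist force briefly read about 46 N. I took it to be from fast arm motion, but did not confirm that.
- **Bystander check inconclusive:** Comparing the first and last scene pictures, the pen patch was unchanged, but the bottle, dish and tape patches differed. I put that down to the arm or its shadow being in view and did not look closer. The planned path cleared all of them, and I saw no contact with them.

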